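Clamp a cream canister and press its cover home

TASK

Stand the blue canister, upright, in the open three-jaw chuck, then turn the chuck's sleeve by its red handle until all three jaws grip the canister firmly. Then take the flat white cover from the sloped rack, lay it centred on the canister and press it straight down until it sits level on the canister's rim, pushing the orange seal home; let go and leave the canister clamped. The fingers must not touch the orange seal, the canister must not tip over, and everything else on the table stays where it is.

Things in the scene. Friction and masses are not known exactly. Their poses are not given: they have to be found in the camera images.
- canister: Blue upright cylinder with a paper band, diameter 66 mm, 76 mm tall to its flat rim, 0.25 kg, loose. Origin: centre of its underside, z up. An orange seal disc stands out of its top.
- seal: Orange push-fit seal disc, diameter 52 mm, in the canister's mouth. Origin on the canister's axis; its top is 8 mm above the origin, so 8 mm above the canister's rim when the seal is fully up (0 to 2 mm less at the start). About 8 N pushes it down, straight along the canister's axis and it stays there, level with the rim when home.
- cover: Flat round white cover, diameter 84 mm, 6 mm thick, with a black bar grip on top: 54 mm long (along the cover's x), 14 mm wide (along y), 24 mm high, so its top is 30 mm above the underside. 0.12 kg, loose. Origin: centre of the underside; z is the normal out of the top. No skirt. It starts on the rack's face, tilted 35 degrees, bar running up the slope.
- rack: Fixed green sloped rack, 130 x 115 mm. Its face slopes by 35 degrees, rising towards the rack's +x, so that it faces the rack's -x and up (towards the robot); middle of the face 75 mm above the table, top edge 111 mm, a 14 mm ledge along the lower edge. Origin: centre of its underside.
- chuck: Fixed clamping chuck lying flat: grey base plate 190 x 190 x 6 mm, round aluminium floor of diameter 136 mm whose top is 25 mm above the table, three steel jaws on it. Origin: centre of the underside, on the chuck's axis, z up.
- chuck_floor (a point): Centre of the chuck's floor, 25 mm above the table, on the chuck's axis: the canister's underside belongs here (somewhere between the open jaws; they centre it as they close).
- sleeve (a joint): Angle of the dark knurled sleeve (diameter 170 mm) round the chuck's axis, rad, 0 = jaws wide open; grows counter-clockwise seen from above, up to 1.4. Each rad moves all jaws 10 mm inwards; they meet a 66 mm canister at about 1.0. It starts between 0 and 0.25. Needs 3 N at the handle, more once the jaws meet the canister: push on there to 8 to 12 N. It stays where left.
- handle (a point): Top centre of the sleeve's upright handle: round post, diameter 19 mm, red upper 45 mm, top 105 mm above the table, 112 mm from the chuck's axis; it travels with the sleeve on the robot's side of the chuck.
- jaw_a: Steel jaw on the chuck floor, 30 mm long radially, 18 mm wide, 22 mm high (top 47 mm above the table). Its inner face is 43 mm from the chuck's axis when wide open. Origin: on the chuck's axis at floor height; x points outwards to the jaw.
- jaw_b: Second jaw, like jaw_a, 120 degrees on.
- jaw_c: Third jaw, like jaw_a, 240 degrees on.
- done_canister: Bystander: amber canister of the same size with a black lid, 88 mm tall. Origin: centre of underside.
- carton_a: Bystander: blue carton 70 x 70 x 85 mm. Origin: centre of underside.
- carton_b: Bystander: blue carton 70 x 70 x 85 mm. Origin: centre of underside.
- lotion: Bystander: white bottle with a blue cap, diameter 52 mm, 150 mm tall. Origin: centre of underside.
- label_roll: Bystander: white label roll lying flat, diameter 100 mm, 50 mm high. Origin: centre of underside.
- scanner: Bystander: grey and black hand scanner, about 150 x 60 x 36 mm, lying on the table. Origin: under its grip.
- spatula: Bystander: spatula 200 mm long lying on the table.
Not all that is in view belongs to the job. Leave any yellow look-alike of the canister alone.

How it is judged:
By the outcome, as a careful person would: the job done as asked, in the order asked, and still so for the second after the job is handed in, with the robot touching nothing.
It also fails if it takes over 72 s, if anything falls off the work surface, if the arm or the gripper's body presses on something with over 40 N, if the wrist force passes 120 N, or if a joint passes its speed limit or range.

ROBOT

A 6-joint arm with a two-finger parallel gripper is mounted at the origin on the work surface. World frame = base frame: x ahead of the robot, y to its left, z up, the work surface at z = 0. Lengths are in m, angles in rad, forces in N, time in s.
With the tool pointing down it reaches from about 0.3 to 0.875 m from the base axis. Payload 6.4 kg.
Tool frame: the origin (TCP) lies at the very end of the fingers, on their centre line; the grasp point (between the pads) lies 19 mm behind it (arm.hold_point_z is the distance from the TCP to the grasp point, in m); z points along the fingers, y is the line along which they close (so a half turn about z gives the same grasp; the last joint's range is limited). The gripper opens to 88 mm and grips with 3 to 60 N. Pads are 18 mm wide; open, the fingers measure 123 mm over their backs; the gripper's body (75 mm by 187 mm) begins 45 mm behind the grasp point.
Start: joints at [1.079, 0.181, 1.607, -0, 1.354, -0.206], TCP at [0.162, 0.552, 0.218] pointing down, gripper open.
Joint ranges: [-2.99, 2.99], [-0.89, 2.07], [0.3, 2.58], [-1.14, 4.28], [0, 2.63], [-3.12, 3.12]. Speed limits (rad/s): [2.57, 2.57, 3.01, 3.14, 3.14, 3.14].

INTERFACE

Orientations are given as a unit quaternion [x, y, z, w].
In Python, from station import arm gives the robot as it stands. The module is installed in compiled form; this text tells all that it offers.
- The arm moves only by the tool drive_tool, never from a script. Its argument "increments" is a list of rows, each a list of 7 numbers: the opening, from -1 (shut) to 1 (fully open), then the shift along the tool's x, y, z in mm, then the turn, a rotation vector about the tool's x, y, z in rad. A call has 1 to 8 rows; each row shifts and turns the commanded pose from where the row before left it, along the tool's axes as they then stand; what a row does not reach is not made up. A row lasts 1/10 s, in which the tool goes at most 50 mm and 8.59 degrees, less where a joint would pass 70% of its speed; a pose out of reach is approached as far as the arm can. A call with a gripper value outside its range is refused whole. The fingers move at their own pace and stop on an object; "grip_force" is the grip in N (left out, the last holds). Time passes only in rows, so rows that do not move let the fingers close. It gives the time, the measured TCP pose, the force, the opening and the grip force at its end, in the units of the state.
- arm.observe(): the state, without advancing time (a new reading comes with each control period).
- arm.capture(name): name is "side" or "top"; returns (picture, depth): 420x560x3 uint8, red, green, blue; 420x560 float32, m along the optical axis (not along the pixel's ray), 0 where there is no reading.
- arm.calibration(name): a dict with "vertical_fov" (degrees; the focal length in pixels is half the picture's height over the tangent of half this angle, whatever the lens; pixels are square), "cx", "cy" (the principal point, pixels), "world_from_camera" (4x4, takes a point from camera to world coordinates). Camera axes: x right, y down, z forward; pixel columns grow to the right and rows downward; lengths in m; the calibration is good to about 2 mm. A picture is of the moment at which its call begins. calibration takes no time and is no camera call.
- arm.finish_job(): hands the job in; it is judged then, once.
The state is a dict: "time": time; "joints": joint angles; "qd": joint speeds; "effort": joint torques, N m; "position": TCP position; "orientation": TCP orientation; "ft_force": force on the tool from outside, world axes, zero at the start; "ft_torque": the same for the moment, N m; "gripper_width": opening from 0.0 (shut) to 1.0 (fully open); "finger_force": force on a finger pad.
Only numpy, scipy, OpenCV 4.12 (cv2) and the standard library are available. Lean on these libraries where they do the work, as an engineer would, in place of code of your own. Each camera call takes 0.05 s, during which the arm holds its last target. There are 200 camera calls.

## Working session

There is one attempt and no reset: what is moved stays moved. The work goes in short steps, Python scripts to look and compute and a tool call to move; the robot and the scene stay as the last step left them, time stands still between calls to the robot, and variables do not carry over. Pictures are saved under pics/ and viewed, at most 14 in all, crops included, and the job is handed in when it is done.

Besides the shell and the picture viewer there is one more tool, called after "Call:" as a command line: name --pt "numbers of a row" for each row, then --argument value for the rest. drive_tool: Moves the arm, as the interface text tells. Its arguments: {"type":"object","properties":{"increments":{"type":"array","items":{"type":"array","items":{"type":"number"}}},"grip_force":{"type":"number"}},"required":["increments"]}

```bash
mkdir -p pics; cat > h.py <<'E'
import numpy as np, cv2
from station import arm
from scipy.spatial.transform import Rotation as R
def snap(n,tag):
    p,d=arm.capture(n); cv2.imwrite(f'pics/{tag}.png',p[:,:,::-1]); np.save(f'pics/{tag}.npy',d); np.save(f'pics/{tag}_rgb.npy',p)
    c=arm.calibration(n); np.savez(f'pics/{tag}_c.npz',T=c["world_from_camera"],f=210/np.tan(np.radians(c["vertical_fov"]/2)),cx=c["cx"],cy=c["cy"]); return p,d
def cloud(tag):
    c=np.load(f'pics/{tag}_c.npz'); d=np.load(f'pics/{tag}.npy'); v,u=np.mgrid[:420,:560]
    P=np.stack([(u-c['cx'])/c['f']*d,(v-c['cy'])/c['f']*d,d,np.ones_like(d)],-1)@c['T'].T
    P=P[...,:3]; P[d==0]=np.nan; return P
E
python3 - <<'E'
from h import *
for n in('side','top'):
    snap(n,n+'0'); c=arm.calibration(n); print(n,c['vertical_fov'],c['cx'],c['cy'],np.round(c['world_from_camera'],3).tolist())
print(arm.observe(),arm.hold_point_z)
a=np.hstack([cv2.imread('pics/side0.png'),cv2.imread('pics/top0.png')]); 
E
```

```text
side 45.57100249503209 277.3049661036434 209.51760843840705 [[0.916, -0.253, 0.311, 0.014], [-0.401, -0.549, 0.734, -1.128], [-0.015, -0.797, -0.604, 1.055], [0.0, 0.0, 0.0, 1.0]]
top 49.82518780100522 272.08442990096233 204.5907990564031 [[-0.024, -0.99, 0.141, 0.352], [-1.0, 0.026, 0.01, 0.051], [-0.013, -0.14, -0.99, 1.272], [0.0, 0.0, 0.0, 1.0]]
{'time': 0.1, 'joints': array([ 1.07868794e+00,  1.81459997e-01,  1.60788197e+00, -1.34796928e-06,
        1.35377955e+00, -2.06298401e-01]), 'qd': array([ 2.70843829e-04, -2.78918379e-05, -3.70253249e-03,  4.86085282e-04,
       -5.47471116e-04, -1.78153444e-04]), 'effort': array([ 1.60871805e-04, -4.34812367e+01, -3.42701876e+01,  7.05918018e-02,
        3.38271225e-02, -3.45885394e-05]), 'position': array([0.16185588, 0.55123302, 0.21751663]), 'orientation': array([ 1.42418904e-01,  9.89806179e-01, -7.18521892e-04, -2.60932172e-04]), 'ft_force': array([-0.33854889, -0.88003786, -0.03909845]), 'ft_torque': array([ 0.00475866, -0.02824589, -0.02624113]), 'finger_force': 0.0, 'gripper_width': 1.0007666793526808} 0.0187
```

View pics/side0.png

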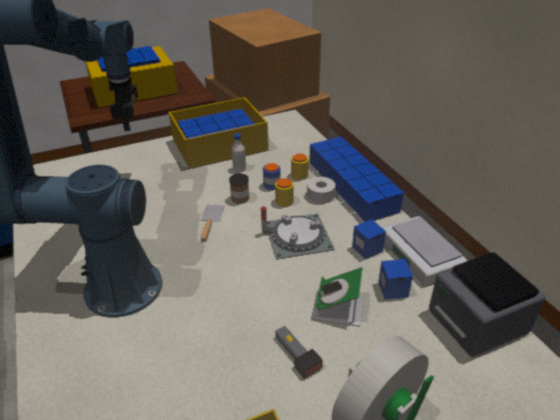

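View pics/top0.png

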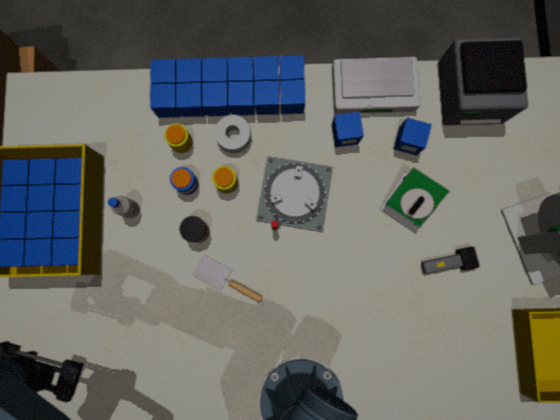

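The side view shows the blue canister at about (272,176), the yellow ones at (300,166) and (284,192), amber at (239,188), the chuck at (298,233) and the cover at (338,290). In the top view they are canister (183,180), yellow (177,137) and (224,179), amber (194,229), chuck (295,192), handle (275,225) and cover (417,204). Candidates for "canister" are those four pixels. I choose top (183,180), the one with a blue body, and check it in a crop.

```bash
python3 - <<'E'
from h import *
s=cv2.imread('pics/side0.png'); t=cv2.imread('pics/top0.png')
A=cv2.resize(s[140:270,220:350],(400,400),interpolation=2)
B=cv2.resize(t[110:240,150:280],(400,400),interpolation=2)
C=cv2.resize(t[140:240,245:345],(400,200*2),interpolation=2); D=cv2.resize(t[155:235,375:455],(400,400),interpolation=2)
cv2.imwrite('pics/crop1.png',cv2.resize(np.vstack([np.hstack([A,B]),np.hstack([C,D])]),(600,600)))
for tag in('top0','side0'):
    P=cloud(tag); rgb=np.load(f'pics/{tag}_rgb.npy'); h=cv2.cvtColor(rgb,cv2.COLOR_RGB2HSV).astype(int)
    H,S,V=h[...,0],h[...,1],h[...,2]
    def st(name,m,box):
        u0,u1,v0,v1=box; k=np.zeros_like(m); k[v0:v1,u0:u1]=m[v0:v1,u0:u1]; k&=np.isfinite(P[...,2]); Q=P[k]
        vv,uu=np.where(k); print(tag,name,len(Q),'px',uu.mean().round(1),vv.mean().round(1),'med',np.median(Q,0).round(4),'mid',((np.percentile(Q,3,0)+np.percentile(Q,97,0))/2).round(4),'z97',np.percentile(Q[:,2],97).round(4))
    bx=dict(top0=[(165,205,160,200),(265,290,212,235),(375,450,160,235),(250,340,150,240)],side0=[(260,283,160,185),(255,272,200,225),(310,365,265,325),(260,335,205,260)])[tag]
    st('seal',(H<15)&(S>150)&(V>120),bx[0])
    st('handle',((H<6)|(H>172))&(S>130),bx[1])
    st('white',(S<60)&(V>120)&(P[...,2]>0.04),bx[2])
    st('black',(V<60)&(P[...,2]>0.04),bx[2])
    st('green',(H>45)&(H<80)&(S>120),bx[2])
    st('chuckplate',(P[...,2]>0.004)&(P[...,2]<0.012),bx[3])
    st('floor',(abs(P[...,2]-.025)<0.004),bx[3])
    st('jaws',(abs(P[...,2]-.047)<0.005),bx[3])
E
```

```text
top0 seal 26 px 180.1 176.9 med [0.6072 0.3129 0.0839] mid [0.5996 0.305  0.0836] z97 0.0873
top0 handle 43 px 274.3 224.1 med [0.4666 0.058  0.1064] mid [0.4668 0.0578 0.0958] z97 0.1105
top0 white 557 px 417.7 201.7 med [ 0.5204 -0.327   0.0767] mid [ 0.5167 -0.3243  0.0766] z97 0.0975
top0 black 112 px 416.0 205.6 med [ 0.5074 -0.3151  0.0927] mid [ 0.5071 -0.3153  0.0917] z97 0.1077
top0 green 1009 px 416.6 191.6 med [ 0.5513 -0.3199  0.0924] mid [ 0.531  -0.3226  0.0786] z97 0.1109
top0 chuckplate 1760 px 295.7 194.9 med [ 0.5487 -0.0141  0.0067] mid [ 0.5618 -0.0018  0.0076] z97 0.0111
top0 floor 1781 px 294.5 192.8 med [0.5641 0.0007 0.0251] mid [ 0.5589 -0.0017  0.025 ] z97 0.0287
top0 jaws 212 px 294.4 191.2 med [ 0.5443 -0.0114  0.0482] mid [0.5732 0.0039 0.0473] z97 0.0513
side0 seal 104 px 273.6 171.1 med [0.5934 0.293  0.0811] mid [0.5969 0.2541 0.0811] z97 0.0855
side0 handle 12 px 263.2 208.6 med [0.4652 0.053  0.1018] mid [0.4673 0.056  0.0984] z97 0.1074
side0 white 283 px 338.0 290.8 med [ 0.5179 -0.3388  0.0797] mid [ 0.5343 -0.3195  0.0784] z97 0.1063
side0 black 137 px 330.8 287.3 med [ 0.505  -0.3225  0.0857] mid [ 0.5054 -0.3218  0.0853] z97 0.103
side0 green 400 px 348.3 284.6 med [ 0.5563 -0.337   0.0946] mid [ 0.5309 -0.3249  0.0763] z97 0.1076
side0 chuckplate 437 px 298.0 240.8 med [ 0.5306 -0.0614  0.0061] mid [ 0.562  -0.0022  0.0078] z97 0.0116
side0 floor 633 px 297.1 230.9 med [ 0.5605 -0.0033  0.0237] mid [ 0.5552 -0.0056  0.0245] z97 0.0279
side0 jaws 117 px 294.1 224.9 med [ 0.5398 -0.0086  0.0452] mid [0.545  0.0027 0.0463] z97 0.0504
```

View pics/crop1.png

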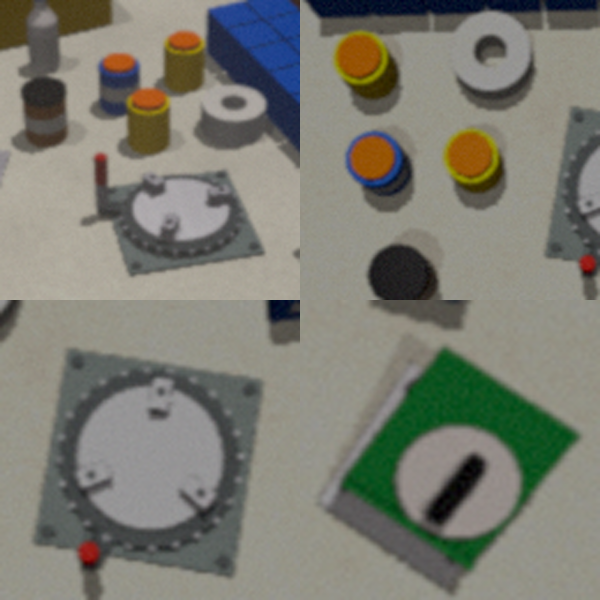

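The crop confirms the choice: the only blue body with an orange seal is at top (182,178.5) and side (272,171). Next I measure precisely by triangulating matched points from both views.

```bash
cat >> h.py <<'E'
def ray(tag,u,v):
    c=np.load(f'pics/{tag}_c.npz'); T=c['T']; d=T[:3,:3]@np.array([(u-c['cx'])/c['f'],(v-c['cy'])/c['f'],1]); return T[:3,3],d/np.linalg.norm(d)
def tri(a,b):
    A=np.zeros((3,3));B=np.zeros(3)
    for o,d in(a,b):
        M=np.eye(3)-np.outer(d,d);A+=M;B+=M@o
    x=np.linalg.solve(A,B); return x,[np.linalg.norm((np.eye(3)-np.outer(d,d))@(x-o)) for o,d in(a,b)]
def onz(r,z): o,d=r; return o+d*(z-o[2])/d[2]
def hsv(tag): return cv2.cvtColor(cv2.GaussianBlur(np.load(f'pics/{tag}_rgb.npy'),(3,3),0),cv2.COLOR_RGB2HSV).astype(int)
def blob(m,box):
    u0,u1,v0,v1=box; k=np.zeros(m.shape,np.uint8); k[v0:v1,u0:u1]=m[v0:v1,u0:u1]
    n,l,s,c=cv2.connectedComponentsWithStats(k); i=1+np.argmax(s[1:,4]); return l==i,c[i],s[i]
E
python3 - <<'E'
from h import *
r={}
for tag in('top0','side0'):
    h=hsv(tag);H,S,V=h[...,0],h[...,1],h[...,2]
    bx=dict(top0=[(165,205,160,200),(265,290,212,235),(210,240,160,200),(160,195,120,155)],side0=[(260,283,160,185),(255,272,200,225),(272,297,176,192),(288,312,150,166)])[tag]
    for n,b in zip(['seal','handle','yel1','yel2'],bx):
        m=((H<14)&(S>140)&(V>110)) if n!='handle' else (((H<6)|(H>172))&(S>120)&(V>90))
        k,c,s=blob(m,b); r[tag,n]=ray(tag,*c); print(tag,n,c.round(2),s)
    if tag=='top0':
        P=cloud(tag)
        for n,b,lo in [('amber',(175,215,205,250),.075),('lotion',(100,145,185,225),.13),('roll',(210,260,108,158),.04)]:
            k=np.zeros(P.shape[:2],bool);k[b[2]:b[3],b[0]:b[1]]=P[b[2]:b[3],b[0]:b[1],2]>lo; Q=P[k];print(n,Q.mean(0).round(3),np.ptp(Q,0).round(3))
    # chuck plate and jaws
    P=cloud(tag); u0,u1,v0,v1=(245,345,140,245) if tag=='top0' else (255,340,205,262)
    K=np.zeros(P.shape[:2],bool);K[v0:v1,u0:u1]=1
    Q=P[K&(P[...,2]>.003)&(P[...,2]<.03)][:,:2].astype(np.float32); print('plate rect',cv2.minAreaRect(Q))
    k=K&(P[...,2]>.038)&(P[...,2]<.053); n,l,s,c=cv2.connectedComponentsWithStats(k.astype(np.uint8))
    for i in range(1,n):
        if s[i,4]>8: print('jaw',s[i,4],P[l==i].mean(0).round(4))
    # floor
    k,c,s=blob(K&(V>125)&(S<45)&(abs(P[...,2]-.027)<.008),(u0,u1,v0,v1)); hull=cv2.convexHull(np.argwhere(k)[:,::-1].astype(np.float32)); e=cv2.fitEllipse(hull); print('floor ell',e, onz(ray(tag,*e[0]),.025)); r[tag,'floor']=ray(tag,*e[0])
for n in['seal','handle','yel1','yel2','floor']:
    x,e=tri(r['top0',n],r['side0',n]); print(n,x.round(4),np.round(e,4), 'top@z',onz(r['top0',n],x[2]).round(4))
print('seal top@.083',onz(r['top0','seal'],.083),'side',onz(r['side0','seal'],.083))
# cover
P=cloud('top0');h=hsv('top0');H,S,V=h[...,0],h[...,1],h[...,2]
k,c,s=blob((S<70)&(V>110),(395,440,180,225)); blk,cb,sb=blob((V<75),(400,432,188,222)); print('cover',c,s,'bar',cb,sb)
K=np.zeros(P.shape[:2],bool);K[170:215,390:450]=1
g=P[K&(H>45)&(H<85)&(S>110)]; g=g[np.isfinite(g[:,2])]
w=P[k]
def pl(X):
    for _ in range(3):
        m=X.mean(0);n=np.linalg.svd(X-m)[2][2];n*=np.sign(n[2]);d=abs((X-m)@n);X=X[d<2.5*d.std()+1e-4]
    return m,n
for X in(g,w):
    m,n=pl(X);print('plane',m,n,'tilt',np.degrees(np.arccos(n[2])),'az',np.degrees(np.arctan2(n[1],n[0])))
hull=cv2.convexHull(np.argwhere(k|blk)[:,::-1].astype(np.float32));e=cv2.fitEllipse(hull);print('cover ell',e)
o,d=ray('top0',*e[0]);print('cover top centre',o+d*((m-o)@n)/(d@n))
E
```

```text
top0 seal [186.86 172.14] [184 170   6   6   7]
top0 handle [274.18 223.32] [271 220   7   7  38]Traceback (most recent call last):
  File "<stdin>", line 8, in <module>
  File "h.py", line 22, in blob
    n,l,s,c=cv2.connectedComponentsWithStats(k); i=1+np.argmax(s[1:,4]); return l==i,c[i],s[i]
                                                     ~~~~~~~~~^^^^^^^^^
    return _wrapfunc(a, 'argmax', axis=axis, out=out, **kwds)
    return bound(*args, **kwds)
ValueError: attempt to get argmax of an empty sequence
```

```bash
cat > m.py <<'E'
from h import *
r={}
for tag in('top0','side0'):
    h=hsv(tag);H,S,V=h[...,0],h[...,1],h[...,2]
    bx=dict(top0=[(165,205,160,200),(265,290,212,235),(210,240,160,200),(160,195,120,155)],side0=[(260,283,160,185),(255,272,200,225),(272,297,176,192),(288,312,150,166)])[tag]
    for n,b in zip(['seal','handle','yel1','yel2'],bx):
        m=((H<21)&(S>110)&(V>100)) if n!='handle' else (((H<6)|(H>172))&(S>120)&(V>90))
        k,c,s=blob(m,b); r[tag,n]=ray(tag,*c); print(tag,n,c.round(2),s)
    if tag=='top0':
        P=cloud(tag)
        for n,b,lo in [('amber',(175,215,205,250),.075),('lotion',(100,145,185,225),.13),('roll',(210,260,108,158),.04),('can',(160,205,155,202),.065)]:
            k=np.zeros(P.shape[:2],bool);k[b[2]:b[3],b[0]:b[1]]=P[b[2]:b[3],b[0]:b[1],2]>lo; Q=P[k];print(n,Q.mean(0).round(3),np.ptp(Q,0).round(3))
    P=cloud(tag); u0,u1,v0,v1=(245,345,140,245) if tag=='top0' else (255,340,205,262)
    K=np.zeros(P.shape[:2],bool);K[v0:v1,u0:u1]=1
    Q=P[K&(P[...,2]>.003)&(P[...,2]<.03)][:,:2].astype(np.float32); print('plate rect',cv2.minAreaRect(Q))
    k=K&(P[...,2]>.038)&(P[...,2]<.053); n,l,s,c=cv2.connectedComponentsWithStats(k.astype(np.uint8))
    for i in range(1,n):
        if s[i,4]>8: print('jaw',s[i,4],P[l==i].mean(0).round(4))
    k,c,s=blob(K&(V>125)&(S<45)&(abs(P[...,2]-.027)<.008),(u0,u1,v0,v1)); hull=cv2.convexHull(np.argwhere(k)[:,::-1].astype(np.float32)); e=cv2.fitEllipse(hull); print('floor ell',e, onz(ray(tag,*e[0]),.025)); r[tag,'floor']=ray(tag,*e[0])
for n in['seal','handle','yel1','yel2','floor']:
    x,e=tri(r['top0',n],r['side0',n]); print(n,x.round(4),np.round(e,4), 'top@z',onz(r['top0',n],x[2]).round(4))
print('seal top@.083',onz(r['top0','seal'],.083),'side',onz(r['side0','seal'],.083))
P=cloud('top0');h=hsv('top0');H,S,V=h[...,0],h[...,1],h[...,2]
k,c,s=blob((S<70)&(V>110),(395,440,180,225)); blk,cb,sb=blob((V<75),(400,432,188,222)); print('cover',c,s,'bar',cb,sb)
K=np.zeros(P.shape[:2],bool);K[170:215,390:450]=1
g=P[K&(H>45)&(H<85)&(S>110)]; g=g[np.isfinite(g[:,2])]
w=P[k]
def pl(X):
    for _ in range(3):
        m=X.mean(0);n=np.linalg.svd(X-m)[2][2];n*=np.sign(n[2]);d=abs((X-m)@n);X=X[d<2.5*d.std()+1e-4]
    return m,n
for X in(g,w):
    m,n=pl(X);print('plane',m,n,'tilt',np.degrees(np.arccos(n[2])),'az',np.degrees(np.arctan2(n[1],n[0])))
hull=cv2.convexHull(np.argwhere(k)[:,::-1].astype(np.float32));e=cv2.fitEllipse(hull);print('cover ell',e)
o,d=ray('top0',*e[0]);print('cover top centre',o+d*((m-o)@n)/(d@n))
b=P[blk];b=b[np.isfinite(b[:,2])];print('bar pts',b.mean(0),np.linalg.svd(b-b.mean(0))[2][0], 'h over top',np.percentile((b-m)@n,[5,50,95]))
E
python3 m.py
```

```text
top0 seal [181.03 177.82] [172 169  19  18 259]
top0 handle [274.18 223.32] [271 220   7   7  38]
top0 yel1 [223.38 176.71] [215 168  18  19 260]
top0 yel2 [175.17 133.96] [167 126  18  18 252]
amber [0.462 0.273 0.089] [0.066 0.068 0.019]
lotion [0.529 0.462 0.149] [0.023 0.026 0.025]
roll [0.743 0.168 0.051] [0.117 0.138 0.03 ]
can [0.599 0.302 0.081] [0.064 0.065 0.025]
plate rect ((0.5693392753601074, -0.0019204765558242798), (0.2848438322544098, 0.30058395862579346), 88.50241088867188)
jaw 12 [0.7065 0.1303 0.048 ]
jaw 15 [ 0.6972 -0.1298  0.0442]
jaw 72 [ 0.6175 -0.0125  0.0481]
jaw 76 [0.5445 0.051  0.0477]
jaw 77 [ 0.5262 -0.0439  0.0474]
floor ell ((294.51531982421875, 192.0354766845703), (46.36356735229492, 47.10697937011719), 96.57904052734375) [ 0.56309616 -0.00083141  0.025     ]
side0 seal [271.  166.5] [265 163  13   8  90]
side0 handle [263.  208.5] [262 207   3   4  12]
side0 yel1 [283.92 182.37] [276 178  17  10 131]
side0 yel2 [299.3  157.24] [292 153  15   9  98]
plate rect ((0.5709260702133179, 0.014320895075798035), (0.28734567761421204, 0.2773267924785614), 65.
[... 833 characters left out ...]
5       ] [409 197  15  18 124]
plane [ 0.55468451 -0.32508791  0.08939025] [-0.46321676  0.33647737  0.8198861 ] tilt 34.92660635172011 az 144.00561118214765Traceback (most recent call last):
  File "m.py", line 33, in <module>
    m,n=pl(X);print('plane',m,n,'tilt',np.degrees(np.arccos(n[2])),'az',np.degrees(np.arctan2(n[1],n[0])))
        ~~^^^
  File "m.py", line 30, in pl
    m=X.mean(0);n=np.linalg.svd(X-m)[2][2];n*=np.sign(n[2]);d=abs((X-m)@n);X=X[d<2.5*d.std()+1e-4]
                  ~~~~~~~~~~~~~^^^^^
    u, s, vh = gufunc(a, signature=signature)
               ~~~~~~^^^^^^^^^^^^^^^^^^^^^^^^
    raise LinAlgError("SVD did not converge")
numpy.linalg.LinAlgError: SVD did not converge
```

```bash
cat >> h.py <<'E'
def to(p,Rt=None):
    s=arm.observe(); Rc=R.from_quat(s['orientation']); d=Rc.inv().apply(np.array(p)-s['position'])*1000
    rv=np.zeros(3) if Rt is None else (Rc.inv()*Rt).as_rotvec()
    print('t',round(s['time'],2),'pos',s['position'].round(4),'F',s['ft_force'].round(1),'w',round(s['gripper_width'],3),'| tool shift mm',d.round(1),'len',np.linalg.norm(d).round(1),'rotvec',rv.round(4),np.degrees(np.linalg.norm(rv)).round(1))
E
sed -i 's/^w=P\[k\]/w=P[k]; w=w[np.isfinite(w[:,2])]/' m.py
python3 m.py | tail -5
python3 - <<'E'
from h import *
print(R.from_quat(arm.observe()['orientation']).as_matrix().round(4)); to([.599,.303,.2])
E
```

```text
plane [ 0.55468451 -0.32508791  0.08939025] [-0.46321676  0.33647737  0.8198861 ] tilt 34.92660635172011 az 144.00561118214765
plane [ 0.51858453 -0.32416426  0.07599021] [-0.47075046  0.31849407  0.82277308] tilt 34.63663951471379 az 145.91902792909008
cover ell ((417.0293273925781, 202.93521118164062), (28.696910858154297, 32.4912109375), 95.4693603515625)
cover top centre [ 0.51664537 -0.32411917  0.07486326]
bar pts [ 0.50762352 -0.31554039  0.09110564] [-0.62349122  0.44694745 -0.64148007] h over top [0.00406681 0.02251118 0.0268374 ]
[[-9.594e-01  2.819e-01 -7.000e-04]
 [ 2.819e-01  9.594e-01 -1.300e-03]
 [ 3.000e-04 -1.500e-03 -1.000e+00]]
t 0.1 pos [0.1619 0.5512 0.2175] F [-0.3 -0.9 -0. ] w 1.001 | tool shift mm [-489.4 -114.9   17.5] len 503.0 rotvec [0. 0. 0.] 0.0
```

Call:
drive_tool --pt "1 -45 -10 0 0 0 0" --pt "1 -45 -10 0 0 0 0" --pt "1 -45 -10 0 0 0 0" --pt "1 -45 -10 0 0 0 0" --pt "1 -45 -10 0 0 0 0" --pt "1 -45 -10 0 0 0 0" --pt "1 -45 -10 0 0 0 0" --pt "1 -45 -10 0 0 0 0"

```text
time: 0.9
position: [0.4862, 0.3721, 0.2179]
orientation: [0.142, 0.99, -0.0, -0.0]
ft_force: [1.0, 0.7, 0.1]
gripper_width: 0.996
finger_force: 0.0
```

Call:
drive_tool --pt "1 -45 -12 0 0 0 0" --pt "1 -45 -12 0 0 0 0" --pt "1 -40 -11 0 0 0 0" --pt "1 0 0 0 0 0 0" --pt "1 0 0 0 0 0 0"

```text
time: 1.4
position: [0.5999, 0.3023, 0.2172]
orientation: [0.143, 0.99, -0.0, -0.001]
ft_force: [0.8, 0.2, -0.4]
gripper_width: 0.997
finger_force: 0.0
```

```bash
python3 -c "
from h import *
to([.599,.303,.034])"
```

```text
t 1.4 pos [0.5999 0.3023 0.2172] F [ 0.8  0.2 -0.4] w 0.997 | tool shift mm [  0.7   0.5 183.2] len 183.2 rotvec [0. 0. 0.] 0.0
```

Call:
drive_tool --pt "1 1 0 40 0 0 0" --pt "1 0 0 40 0 0 0" --pt "1 0 0 30 0 0 0" --pt "1 0 0 25 0 0 0" --pt "1 0 0 20 0 0 0" --pt "1 0 0 16 0 0 0" --pt "1 0 0 12 0 0 0" --pt "1 0 0 0 0 0 0"

```text
time: 2.2
position: [0.5972, 0.3037, 0.0336]
orientation: [0.142, 0.99, -0.001, -0.001]
ft_force: [-0.0, 0.7, -0.6]
gripper_width: 1.0
finger_force: 0.0
```

Call:
drive_tool --pt "-1 0 0 0 0 0 0" --pt "-1 0 0 0 0 0 0" --pt "-1 0 0 0 0 0 0" --pt "-1 0 0 0 0 0 0" --pt "-1 0 0 0 0 0 0" --pt "-1 0 0 0 0 0 0" --grip_force 25

```text
time: 2.8
position: [0.6, 0.304, 0.0368]
orientation: [0.142, 0.99, 0.001, 0.001]
ft_force: [-0.0, 2.4, 6.1]
gripper_width: 0.741
finger_force: 25.0
```

Call:
drive_tool --pt "-1 0 0 -10 0 0 0" --pt "-1 0 0 -20 0 0 0" --pt "-1 0 0 -30 0 0 0" --pt "-1 0 0 -30 0 0 0" --pt "-1 0 0 -30 0 0 0" --pt "-1 0 0 0 0 0 0"

```text
time: 3.4
position: [0.6013, 0.304, 0.1603]
orientation: [0.142, 0.99, 0.001, 0.003]
ft_force: [1.0, 0.2, -2.5]
gripper_width: 0.739
finger_force: 25.0
```

```bash
python3 -c "
from h import *
to([.5625,-.002,.15])
snap('side','side1');snap('top','top1')
a=cv2.resize(cv2.imread('pics/side1.png')[110:250,200:340],(400,400),interpolation=2);b=cv2.resize(cv2.imread('pics/top1.png')[110:250,130:270],(400,400),interpolation=2)
cv2.imwrite('pics/crop2.png',np.hstack([a,b]))"
```

```text
t 3.4 pos [0.6013 0.304  0.1603] F [ 1.   0.2 -2.5] w 0.739 | tool shift mm [ -49.  -304.5    9.4] len 308.6 rotvec [0. 0. 0.] 0.0
```

View pics/crop2.png

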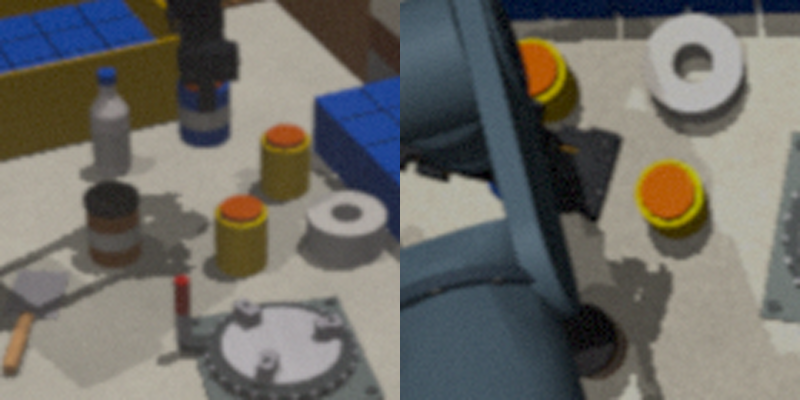

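The canister hangs upright in the fingers, in the side crop at (205,115), and the neighbours are undisturbed. I carry it over the chuck.

Call:
drive_tool --pt "-1 -5 -30 0 0 0 0" --pt "-1 -7 -40 0 0 0 0" --pt "-1 -7 -45 0 0 0 0" --pt "-1 -7 -45 0 0 0 0" --pt "-1 -7 -45 0 0 0 0" --pt "-1 -7 -45 0 0 0 0" --pt "-1 -6 -35 0 0 0 0" --pt "-1 -3 -20 0 0 0 0"

```text
time: 4.3
position: [0.5574, -0.0055, 0.1523]
orientation: [0.144, 0.99, -0.0, -0.003]
ft_force: [-0.3, 0.5, -2.7]
gripper_width: 0.74
finger_force: 25.0
```

Call:
drive_tool --pt "-1 0 0 0 0 0 0" --pt "-1 0 0 0 0 0 0" --pt "-1 0 0 0 0 0 0"

```text
time: 4.6
position: [0.5591, -0.0019, 0.154]
orientation: [0.142, 0.99, 0.0, -0.001]
ft_force: [0.1, -0.1, -2.1]
gripper_width: 0.744
finger_force: 25.0
```

```bash
python3 -c "
from h import *
to([.5625,-.002,.07])
snap('side','side2');snap('top','top2');to([.5625,-.002,.07])
a=cv2.resize(cv2.imread('pics/side2.png')[120:260,230:370],(400,400),interpolation=2);b=cv2.resize(cv2.imread('pics/top2.png')[120:260,220:360],(400,400),interpolation=2)
cv2.imwrite('pics/crop3.png',np.hstack([a,b]))"
```

```text
t 4.6 pos [ 0.5591 -0.0019  0.154 ] F [ 0.1 -0.1 -2.1] w 0.744 | tool shift mm [-3.5  0.8 84. ] len 84.1 rotvec [0. 0. 0.] 0.0
t 4.7 pos [ 0.5595 -0.0017  0.1546] F [-0.1  0.  -2.6] w 0.742 | tool shift mm [-3.   0.6 84.6] len 84.7 rotvec [0. 0. 0.] 0.0
```

View pics/crop3.png

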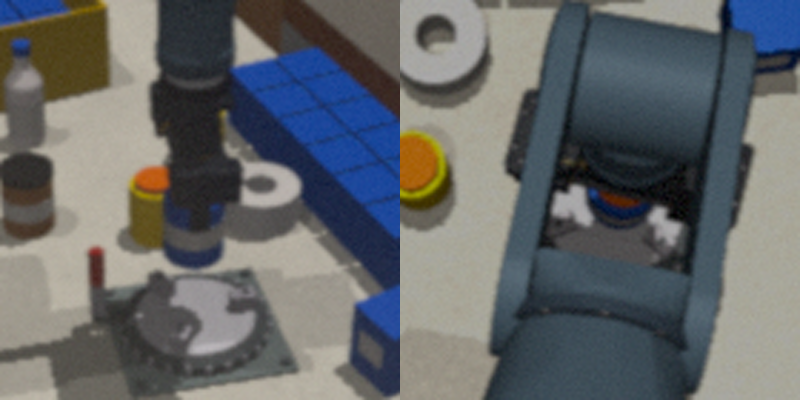

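The canister is held upright above the chuck. In the side crop its base is at (190,255), with the chuck floor below at (195,315). Descending.

Call:
drive_tool --pt "-1 -3 0.5 15 0 0 0" --pt "-1 0 0 20 0 0 0" --pt "-1 0 0 20 0 0 0" --pt "-1 0 0 15 0 0 0" --pt "-1 0 0 10 0 0 0" --pt "-1 0 0 6 0 0 0" --pt "-1 0 0 4 0 0 0" --pt "-1 0 0 0 0 0 0"

```text
time: 5.5
position: [0.563, -0.0033, 0.0652]
orientation: [0.142, 0.99, -0.0, -0.0]
ft_force: [0.1, 0.1, -2.8]
gripper_width: 0.742
finger_force: 25.0
```

Call:
drive_tool --pt "-1 0 0 2 0 0 0" --pt "-1 0 0 1 0 0 0" --pt "-1 0 0 1 0 0 0" --pt "-1 0 0 0 0 0 0"

```text
time: 5.9
position: [0.5632, -0.0034, 0.0618]
orientation: [0.142, 0.99, -0.0, 0.0]
ft_force: [-1.9, -0.1, -0.3]
gripper_width: 0.744
finger_force: 25.0
```

```bash
python3 -c "
from h import *
to([.5625,-.002,.06])"
```

```text
t 5.9 pos [ 0.5632 -0.0034  0.0618] F [-1.9 -0.1 -0.3] w 0.744 | tool shift mm [1.  1.1 1.8] len 2.4 rotvec [0. 0. 0.] 0.0
```

Call:
drive_tool --pt "-1 0 0 0.5 0 0 0" --pt "1 0 0 0 0 0 0" --pt "1 0 0 0 0 0 0" --pt "1 0 0 0 0 0 0" --pt "1 0 0 0 0 0 0" --pt "1 0 0 0 0 0 0"

```text
time: 6.5
position: [0.5629, -0.0033, 0.0608]
orientation: [0.142, 0.99, -0.0, -0.0]
ft_force: [0.1, -0.7, -0.4]
gripper_width: 1.001
finger_force: 0.0
```

Call:
drive_tool --pt "1 0 0 -15 0 0 0" --pt "1 0 0 -30 0 0 0" --pt "1 0 0 -30 0 0 0" --pt "1 0 0 -30 0 0 0" --pt "1 0 0 0 0 0 0"

```text
time: 7.0
position: [0.5662, -0.0039, 0.172]
orientation: [0.142, 0.99, -0.0, 0.005]
ft_force: [0.4, -0.5, 0.3]
gripper_width: 1.004
finger_force: 0.0
```

```bash
python3 -c "
from h import *
# handle from (.5625,-.002): ang
c=np.array([.5625,-.002]);h=np.array([.4675,.058]);d=h-c;print(np.degrees(np.arctan2(*d[::-1])),np.linalg.norm(d))
a=np.arctan2(*d[::-1]); t=np.array([-np.sin(a),np.cos(a)]);print('tangent ccw',t)
Rt=R.from_matrix(np.column_stack([np.cross([*t,0],[0,0,-1]),[*t,0],[0,0,-1]])); to([*h,.16],Rt)
Rt2=R.from_matrix(np.column_stack([np.cross([*-t,0],[0,0,-1]),[*-t,0],[0,0,-1]])); to([*h,.16],Rt2); print(arm.observe()['joints'])"
```

```text
147.72435568542238 0.11236102527122115
tangent ccw [-0.53399299 -0.8454889 ]
t 7.0 pos [ 0.5662 -0.0039  0.172 ] F [ 0.4 -0.5  0.3] w 1.004 | tool shift mm [112.3  31.6  10.9] len 117.2 rotvec [-0.0137  0.0029 -2.8639] 164.1
t 7.0 pos [ 0.5662 -0.0039  0.172 ] F [ 0.4 -0.5  0.3] w 1.004 | tool shift mm [112.3  31.6  10.9] len 117.2 rotvec [0.002  0.0095 0.2777] 15.9
[-2.16559610e-01  2.00016997e-01  1.68221376e+00  2.48155288e-05
  1.24965533e+00 -1.50173778e+00]
```

Call:
drive_tool --pt "1 28 8 0 0 0 0" --pt "1 28 8 0 0 0 0" --pt "1 28 8 0 0 0 0" --pt "1 28 8 0 0 0 0" --pt "1 0 0 0 0 0 0.14" --pt "1 0 0 0 0 0 0.14" --pt "1 0 0 0 0 0 0" --pt "1 0 0 0 0 0 0"

```text
time: 7.8
position: [0.4643, 0.0589, 0.1658]
orientation: [0.277, 0.961, -0.0, -0.0]
ft_force: [-1.0, 0.0, -0.3]
gripper_width: 1.0
finger_force: 0.0
```

```bash
python3 -c "
from h import *
snap('side','side3')
to([.4675,.058,.072])
a=cv2.resize(cv2.imread('pics/side3.png')[130:270,220:360],(600,600),interpolation=2)
cv2.imwrite('pics/crop4.png',a)"
```

```text
t 7.85 pos [0.4644 0.0589 0.1658] F [-0.1  0.5  0.6] w 1.003 | tool shift mm [-3.1  0.9 93.8] len 93.8 rotvec [0. 0. 0.] 0.0
```

View pics/crop4.png

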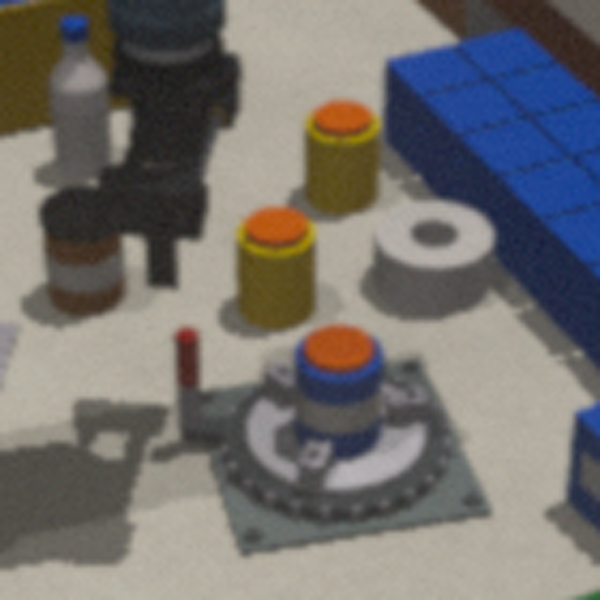

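The canister stands upright between the jaws at (340,390), and the handle is at (188,360). I go down around the handle and close gently.

Call:
drive_tool --pt "1 -3 1 20 0 0 0" --pt "1 0 0 25 0 0 0" --pt "1 0 0 25 0 0 0" --pt "1 0 0 15 0 0 0" --pt "1 0 0 9 0 0 0" --pt "1 0 0 0 0 0 0"

```text
time: 8.45
position: [0.4666, 0.0582, 0.0707]
orientation: [0.279, 0.96, -0.0, -0.001]
ft_force: [-0.1, 0.8, 0.7]
gripper_width: 0.999
finger_force: 0.0
```

Call:
drive_tool --pt "-1 0 0 0 0 0 0" --pt "-1 0 0 0 0 0 0" --pt "-1 0 0 0 0 0 0" --pt "-1 0 0 0 0 0 0" --pt "-1 0 0 0 0 0 0" --pt "-1 0 0 0 0 0 0" --pt "-1 0 0 0 0 0 0" --pt "-1 0 0 0 0 0 0" --grip_force 20

```text
time: 9.25
position: [0.4675, 0.0582, 0.0718]
orientation: [0.279, 0.96, -0.0, -0.0]
ft_force: [0.0, 0.1, 0.2]
gripper_width: 0.299
finger_force: 0.0
```

```bash
python3 -c "
from h import *
to([.4675,.058,.072])"
```

```text
t 9.25 pos [0.4675 0.0582 0.0718] F [0.  0.1 0.2] w 0.299 | tool shift mm [-0.1 -0.2 -0.2] len 0.3 rotvec [0. 0. 0.] 0.0
```

Call:
drive_tool --pt "-1 0 0 0 0 0 0" --pt "-1 0 0 0 0 0 0" --pt "-1 0 0 0 0 0 0"

```text
time: 9.55
position: [0.4676, 0.0585, 0.0718]
orientation: [0.279, 0.96, 0.0, 0.0]
ft_force: [1.2, 2.7, -0.7]
gripper_width: 0.204
finger_force: 20.0
```

Call:
drive_tool --pt "-1 -0.3 -5 0 0 0 -0.05" --pt "-1 -0.6 -11 0 0 0 -0.1" --pt "-1 -0.6 -11 0 0 0 -0.1" --pt "-1 -0.6 -11 0 0 0 -0.1" --pt "-1 -0.6 -11 0 0 0 -0.1" --pt "-1 -0.3 -5.5 0 0 0 -0.05" --pt "-1 0 0 0 0 0 0"

```text
time: 10.25
position: [0.4517, 0.0056, 0.0718]
orientation: [0.033, 0.999, -0.001, 0.0]
ft_force: [3.0, -3.5, -3.8]
gripper_width: 0.204
finger_force: 20.0
```

```bash
cat >> h.py <<'E'
def ang():
    s=arm.observe();d=s['position'][:2]-[.5625,-.002];a=np.arctan2(d[1],d[0]);t=np.array([-np.sin(a),np.cos(a)])
    f=s['ft_force'][:2];y=R.from_quat(s['orientation']).apply([0,-1,0])
    print('ang moved',((a-np.radians(147.7))%(2*np.pi)).round(3),'r',np.linalg.norm(d).round(4),'Ft',(f@t).round(2),'Fr',(f@d/np.linalg.norm(d)).round(2),'F',s['ft_force'].round(1),'tool-y err',np.degrees(np.arctan2(y[1],y[0])-np.arctan2(t[1],t[0])).round(1),'w',s['gripper_width'],s['finger_force'])
E
python3 -c "
from h import *
ang()"
```

```text
ang moved 0.495 r 0.1111 Ft 3.28 Fr -3.23 F [ 3.  -3.5 -3.8] tool-y err 0.1 w 0.2039476674739426 19.998519122600555
```

Call:
drive_tool --pt "-1 -0.2 -5.6 0 0 0 -0.05" --pt "-1 -0.2 -5.6 0 0 0 -0.05" --pt "-1 -0.2 -5.6 0 0 0 -0.05" --pt "-1 -0.2 -5.6 0 0 0 -0.05" --pt "-1 -0.2 -5.6 0 0 0 -0.05" --pt "-1 0 0 0 0 0 0"

```text
time: 10.85
position: [0.4537, -0.0214, 0.0718]
orientation: [-0.091, 0.996, -0.0, 0.0]
ft_force: [4.7, 0.0, -3.0]
gripper_width: 0.205
finger_force: 20.0
```

```bash
python3 -c "
from h import *
ang()"
```

```text
ang moved 0.741 r 0.1105 Ft 0.79 Fr -4.62 F [ 4.7  0.  -3. ] tool-y err 0.3 w 0.20469745435269143 19.998891055583954
```

Call:
drive_tool --pt "-1 -0.1 -2.8 0 0 0 -0.025" --pt "-1 -0.1 -2.8 0 0 0 -0.025" --pt "-1 0 0 0 0 0 0"

```text
time: 11.15
position: [0.4548, -0.0264, 0.0718]
orientation: [-0.116, 0.993, 0.0, 0.0]
ft_force: [2.9, 1.8, -2.6]
gripper_width: 0.206
finger_force: 20.0
```

```bash
python3 -c "
from h import *
ang()"
```

```text
ang moved 0.787 r 0.1104 Ft -1.12 Fr -3.26 F [ 2.9  1.8 -2.6] tool-y err 0.5 w 0.2060573951656298 19.999313950538635
```

Call:
drive_tool --pt "-1 0 -2.2 0 0 0 -0.02" --pt "-1 0 -2.2 0 0 0 -0.02" --pt "-1 0 0 0 0 0 0"

```text
time: 11.45
position: [0.4559, -0.0303, 0.0718]
orientation: [-0.136, 0.991, 0.0, 0.0]
ft_force: [4.8, 3.8, -2.7]
gripper_width: 0.205
finger_force: 20.0
```

```bash
python3 -c "
from h import *
ang()"
```

```text
ang moved 0.823 r 0.1103 Ft -2.4 Fr -5.63 F [ 4.8  3.8 -2.7] tool-y err 0.8 w 0.20511240918425588 19.999198615550995
```

Call:
drive_tool --pt "-1 0 -2.2 0 0 0 -0.02" --pt "-1 0 -2.2 0 0 0 -0.02" --pt "-1 0 0 0 0 0 0"

```text
time: 11.75
position: [0.4567, -0.033, 0.0718]
orientation: [-0.156, 0.988, 0.002, 0.0]
ft_force: [3.1, 11.0, 0.6]
gripper_width: 0.207
finger_force: 20.0
```

```bash
python3 -c "
from h import *
ang()"
```

```text
ang moved 0.849 r 0.1102 Ft -9.71 Fr -6.07 F [ 3.1 11.   0.6] tool-y err 1.6 w 0.20704373834963158 20.0028795003891
```

Call:
drive_tool --pt "-1 0 -0.5 0 0 0 0" --pt "-1 0 0 0 0 0 0" --pt "-1 0 0 0 0 0 0"

```text
time: 12.05
position: [0.4567, -0.0331, 0.0718]
orientation: [-0.156, 0.988, 0.002, 0.0]
ft_force: [2.8, 13.0, 1.4]
gripper_width: 0.209
finger_force: 20.0
```

```bash
python3 -c "
from h import *
ang()"
```

```text
ang moved 0.849 r 0.1103 Ft -11.74 Fr -6.33 F [ 2.8 13.   1.4] tool-y err 1.5 w 0.20894667663359048 20.00510796904564
```

Call:
drive_tool --pt "1 0 0 0 0 0 0" --pt "1 0 0 0 0 0 0" --pt "1 0 0 0 0 0 0" --pt "1 0 0 0 0 0 0" --pt "1 0 0 0 0 0 0"

```text
time: 12.55
position: [0.457, -0.0359, 0.0718]
orientation: [-0.156, 0.988, -0.0, -0.0]
ft_force: [0.5, -0.5, -0.1]
gripper_width: 0.636
finger_force: 0.0
```

Call:
drive_tool --pt "1 0 0 -20 0 0 0" --pt "1 0 0 -40 0 0 0" --pt "1 0 0 -50 0 0 0" --pt "1 0 0 -40 0 0 0" --pt "1 20 0 -10 0 0 0" --pt "1 30 0 0 0 0 0" --pt "1 30 0 0 0 0 0" --pt "1 0 0 0 0 0 0"

```text
time: 13.35
position: [0.3788, -0.0609, 0.2317]
orientation: [-0.156, 0.988, -0.0, -0.0]
ft_force: [0.4, 0.7, 0.2]
gripper_width: 1.002
finger_force: 0.0
```

```bash
python3 - <<'E'
from h import *
snap('side','side4');snap('top','top4')
to([.4,0,.25])
a=cv2.resize(cv2.imread('pics/side4.png')[170:330,240:400],(400,400),interpolation=2);b=cv2.resize(cv2.imread('pics/top4.png')[130:260,230:360],(400,400),interpolation=2)
cv2.imwrite('pics/crop5.png',np.hstack([a,b]))
r={}
for tag,b in(('top4',(265,320,160,215)),('side4',(280,320,195,225))):
    h=hsv(tag);H,S,V=h[...,0],h[...,1],h[...,2]
    k,c,s=blob((H<21)&(S>110)&(V>100),b);print(tag,c,s);r[tag]=ray(tag,*c)
x,e=tri(r['top4'],r['side4']);print('seal',x,e,'top@.107',onz(r['top4'],.107),'side',onz(r['side4'],.107))
P=cloud('top4');k=np.zeros(P.shape[:2],bool);k[160:215,262:325]=1;Q=P[k&(P[...,2]>.092)&(P[...,2]<.12)];print(((np.percentile(Q,3,0)+np.percentile(Q,97,0))/2).round(4),np.median(Q[:,2]))
# cover model: rays of bar top centre and disc from both views
for tag,b,bb in(('top4',(395,440,180,225),(400,432,188,222)),('side4',(312,362,268,315),(315,350,275,300))):
    P=cloud(tag);h=hsv(tag);H,S,V=h[...,0],h[...,1],h[...,2]
    blk,cb,sb=blob(V<75,bb);X=P[blk];X=X[np.isfinite(X[:,2])];print(tag,'bar px',cb,sb,'med',np.median(X,0).round(4))
    az=np.radians(144.8);n=np.array([np.sin(np.radians(35))*np.cos(az),np.sin(np.radians(35))*np.sin(az),np.cos(np.radians(35))]);up=np.array([-np.cos(np.radians(35))*np.cos(az),-np.cos(np.radians(35))*np.sin(az),np.sin(np.radians(35))]);l=np.cross(n,up)
    w,c,s=blob((S<70)&(V>110),b);W=P[w|blk];W=W[np.isfinite(W[:,2])]
    Wd=P[w];Wd=Wd[np.isfinite(Wd[:,2])]
    O=np.array([.517,-.324,.075])
    top=np.median((Wd-O)@n);print('disc n off',top,'up mid',(np.percentile((Wd-O)@up,[2,98])).round(4),'lat',np.percentile((Wd-O)@l,[2,98]).round(4))
    T=X[((X-O)@n)>top+.018];print('bartop',len(T),'n',np.median((T-O)@n),'up',np.percentile((T-O)@up,[4,96]).round(4),'lat',np.percentile((T-O)@l,[4,96]).round(4), 'c',np.median((T-O)@l))
print(n,up,l)
E
```

```text
t 13.45 pos [ 0.3811 -0.0608  0.2322] F [ 0.4  0.2 -0.2] w 1.004 | tool shift mm [-36.7  52.  -17.8] len 66.1 rotvec [0. 0. 0.] 0.0
top4 [295.56666667 186.78518519] [287 178  19  18 270]
side4 [297.96323529 209.83088235] [291 205  15  11 136]
seal [ 5.62894339e-01 -5.21024271e-04  1.03947312e-01] [np.float64(0.000763848369432342), np.float64(0.0007638483694324256)] top@.107 [ 0.56308218 -0.00062242  0.107     ] side [ 0.56034132 -0.0040731   0.107     ]
[ 0.5626 -0.0018  0.1054] 0.10740518696790757
top4 bar px [415.93913043 205.53913043] [409 197  15  18 115] med [ 0.5076 -0.3154  0.0933]
disc n off -0.0012266360767162194 up mid [-0.0506  0.0369] lat [-0.0868  0.0375]
bartop 99 n 0.022997702322759064 up [-0.0247  0.0237] lat [-0.0046  0.0063] c 0.0015842578629645277
side4 bar px [330.52941176 287.33986928] [322 282  19  12 153] med [ 0.5044 -0.3212  0.0842]
disc n off -0.031380364256242015 up mid [-0.1067  0.0058] lat [-0.0164  0.1683]
bartop 153 n 0.015089405571126658 up [-0.0284  0.0201] lat [-0.0093  0.0046] c -0.005515202826119157
[-0.46869506  0.33062799  0.81915204] [ 0.66936591 -0.47218571  0.57357644] [0.57643232 0.8171449  0.        ]
```

View pics/crop5.png

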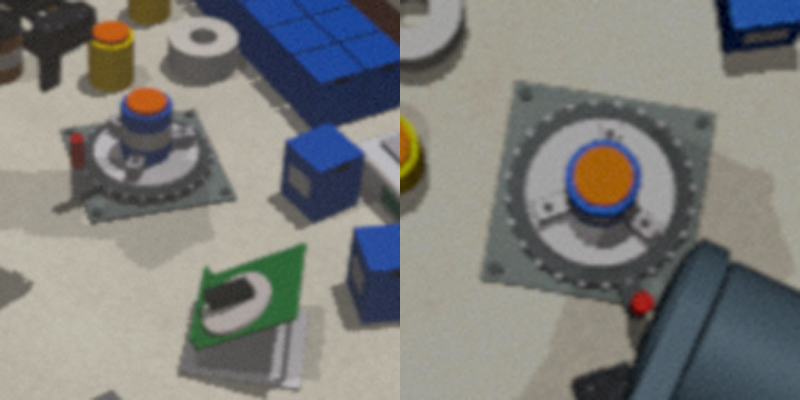

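Clamped and upright: the jaws touch the canister at top crop (603,175), and the cover is unmoved on the rack at side crop (235,300). I go to the cover next.

```bash
cat >> h.py <<'E'
az=np.radians(144.8);t35=np.radians(35)
n=np.array([np.sin(t35)*np.cos(az),np.sin(t35)*np.sin(az),np.cos(t35)]);up=np.array([-np.cos(t35)*np.cos(az),-np.cos(t35)*np.sin(az),np.sin(t35)]);l=np.cross(n,up)
U=np.array([.517,-.324,.075])-.0072*n-.001*up
RG=R.from_matrix(np.column_stack([np.cross(l,-n),l,-n]))
E
python3 -c "
from h import *
print(U, U+.1*n, U+.01*n)
to(U+.15*n,RG);to(U+.15*n)"
```

```text
[ 0.51970524 -0.32590834  0.06852853] [ 0.47283573 -0.29284554  0.15044373] [ 0.51501829 -0.32260206  0.07672005]
t 13.45 pos [ 0.3811 -0.0608  0.2322] F [ 0.4  0.2 -0.2] w 1.004 | tool shift mm [   1.3 -226.1   41. ] len 229.8 rotvec [ 0.2824 -0.5645  0.8971] 62.8
t 13.45 pos [ 0.3811 -0.0608  0.2322] F [ 0.4  0.2 -0.2] w 1.004 | tool shift mm [   1.3 -226.1   41. ] len 229.8 rotvec [0. 0. 0.] 0.0
```

Call:
drive_tool --pt "1 0 -40 0 0 0 0" --pt "1 0 -45 5 0 0 0" --pt "1 0 -45 5 0 0 0" --pt "1 0 -45 5 0 0 0" --pt "1 0 -40 5 0 0 0" --pt "1 0 -11 0 0 0 0" --pt "1 0 0 0 0 0 0"

```text
time: 14.15
position: [0.4513, -0.2762, 0.2109]
orientation: [-0.156, 0.988, 0.001, -0.0]
ft_force: [-0.6, 0.1, -0.4]
gripper_width: 0.994
finger_force: 0.0
```

Call:
drive_tool --pt "0 0 0 0 0.0353 -0.0706 0.1121" --pt "0 0 0 0 0.0353 -0.0706 0.1121" --pt "0 0 0 0 0.0353 -0.0706 0.1121" --pt "0 0 0 0 0.0353 -0.0706 0.1121" --pt "0 0 0 0 0.0353 -0.0706 0.1121" --pt "0 0 0 0 0.0353 -0.0706 0.1121" --pt "0 0 0 0 0.0353 -0.0706 0.1121" --pt "0 0 0 0 0.0353 -0.0706 0.1121"

```text
time: 14.95
position: [0.4509, -0.2736, 0.2121]
orientation: [0.289, 0.908, -0.09, 0.288]
ft_force: [0.1, 0.9, -0.4]
gripper_width: 0.499
finger_force: 0.0
```

Call:
drive_tool --pt "0 0 0 0 0 0 0" --pt "0 0 0 0 0 0 0" --pt "0 0 0 0 0 0 0"

```text
time: 15.25
position: [0.4515, -0.2754, 0.2128]
orientation: [0.286, 0.91, -0.091, 0.286]
ft_force: [-0.0, 0.2, 0.1]
gripper_width: 0.499
finger_force: 0.0
```

```bash
python3 -c "
from h import *
to(U+.012*n,RG);print(arm.observe()['joints'].round(3))"
```

```text
t 15.25 pos [ 0.4515 -0.2754  0.2128] F [-0.   0.2  0.1] w 0.499 | tool shift mm [ 13.1  -2.2 154.9] len 155.4 rotvec [ 0.0018 -0.0009  0.0047] 0.3
[-0.867 -0.333  2.223  0.235  0.671 -1.969]
```

Call:
drive_tool --pt "0 13 -2 30 0 0 0.005" --pt "0 0 0 35 0 0 0" --pt "0 0 0 30 0 0 0" --pt "0 0 0 20 0 0 0" --pt "0 0 0 15 0 0 0" --pt "0 0 0 0 0 0 0" --pt "0 0 0 0 0 0 0"

```text
time: 15.95
position: [0.502, -0.3138, 0.0977]
orientation: [0.289, 0.909, -0.09, 0.286]
ft_force: [-0.1, 0.3, -0.9]
gripper_width: 0.501
finger_force: 0.0
```

```bash
python3 - <<'E'
from h import *
to(U+.012*n,RG)
for tag,nm in(('side5','side'),('top5','top')): snap(nm,tag)
a=cv2.resize(cv2.imread('pics/side5.png')[235:335,290:390],(400,400),interpolation=2);b=cv2.resize(cv2.imread('pics/top5.png')[150:250,365:465],(400,400),interpolation=2)
cv2.imwrite('pics/crop6.png',np.hstack([a,b]))
E
```

```text
t 15.95 pos [ 0.502  -0.3138  0.0977] F [-0.1  0.3 -0.9] w 0.501 | tool shift mm [-0.9  0.3 24.1] len 24.2 rotvec [ 0.0015 -0.0024 -0.0026] 0.2
```

View pics/crop6.png

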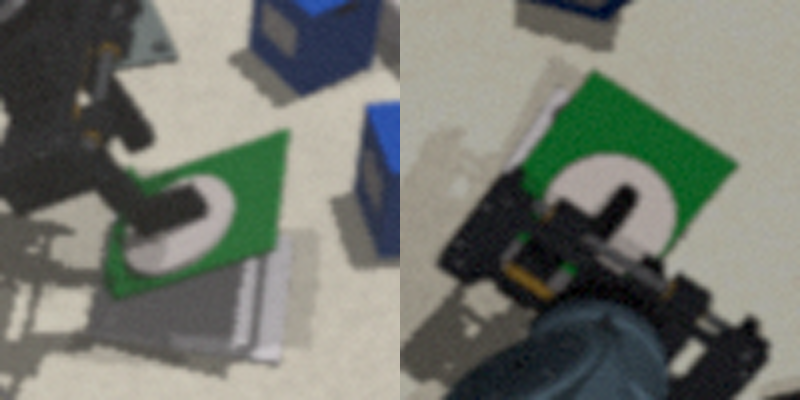

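The fingers straddle the bar, seen in the top crop at about (620,215). I close the last distance slowly.

Call:
drive_tool --pt "0 0 0 10 0 0 0" --pt "0 0 0 8 0 0 0" --pt "0 0 0 5 0 0 0" --pt "0 0 0 3 0 0 0" --pt "0 0 0 0 0 0 0"

```text
time: 16.55
position: [0.514, -0.3221, 0.0763]
orientation: [0.29, 0.909, -0.09, 0.286]
ft_force: [-0.0, 0.4, -0.1]
gripper_width: 0.498
finger_force: 0.0
```

Call:
drive_tool --pt "-1 0 0 0 0 0 0" --pt "-1 0 0 0 0 0 0" --pt "-1 0 0 0 0 0 0" --pt "-1 0 0 0 0 0 0" --pt "-1 0 0 0 0 0 0" --pt "-1 0 0 0 0 0 0" --grip_force 35

```text
time: 17.15
position: [0.514, -0.3222, 0.0765]
orientation: [0.29, 0.909, -0.09, 0.286]
ft_force: [0.6, 0.5, 0.7]
gripper_width: 0.004
finger_force: 0.1
```

```bash
python3 -c "
from h import *
to(U+.01*n,RG)"
```

```text
t 17.15 pos [ 0.514  -0.3222  0.0765] F [0.6 0.5 0.7] w 0.004 | tool shift mm [-1.   0.3  0.4] len 1.1 rotvec [ 0.0009 -0.0011 -0.0033] 0.2
```

The fingers shut on nothing, so I look.

```bash
python3 - <<'E'
from h import *
for tag,nm in(('side6','side'),('top6','top')): snap(nm,tag)
a=cv2.resize(cv2.imread('pics/side6.png')[235:335,290:390],(400,400),interpolation=2);b=cv2.resize(cv2.imread('pics/top6.png')[150:250,365:465],(400,400),interpolation=2)
cv2.imwrite('pics/crop7.png',np.hstack([a,b]))
print(arm.observe()['gripper_width'])
E
```

```text
0.005283501505981508
```

View pics/crop7.png

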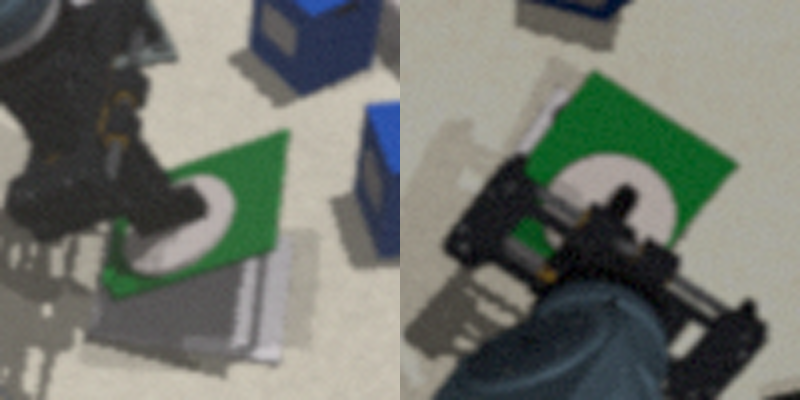

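```bash
python3 - <<'E'
from h import *
def rel(P): X=P-U; return np.stack([X@up,X@l,X@n],-1)*1000
print('tcp rel',rel(arm.observe()['position']).round(1))
for t in('top4','top5','top6','side4','side5','side6'):
    G=rel(cloud(t)); V=np.load(f'pics/{t}_rgb.npy').max(-1)
    m=(V<90)&(abs(G[...,0])<75)&(abs(G[...,1])<35)&(G[...,2]>4)&(G[...,2]<75)
    print(t,m.sum())
    # map over up bins: max/median n height and l extents
    for lo in range(-75,60,9):
        k=m&(G[...,0]>=lo)&(G[...,0]<lo+9)
        if k.sum()>3: print('  up',lo,k.sum(),'n',np.percentile(G[k][:,2],[5,50,95]).round(0),'l',np.percentile(G[k][:,1],[5,50,95]).round(0))
E
```

```text
tcp rel [-1.  -0.3 10.4]
top4 211
  up -48 56 n [ 6. 12. 16.] l [-30.  -2.  31.]
  up -39 8 n [ 4.  7. 11.] l [-23.   0.  21.]
  up -30 13 n [13. 28. 34.] l [-5.  3.  6.]
  up -21 23 n [11. 29. 33.] l [-6.  1.  6.]
  up -12 20 n [13. 30. 35.] l [-6.  2.  6.]
  up -3 22 n [15. 30. 34.] l [-6.  2.  6.]
  up 6 21 n [18. 30. 34.] l [-6. -1.  6.]
  up 15 20 n [14. 30. 35.] l [-5.  3.  6.]
  up 24 11 n [19. 26. 32.] l [-3.  1.  6.]
  up 42 5 n [4. 5. 7.] l [-28.  11.  24.]
  up 51 5 n [4. 5. 6.] l [-28.   1.  18.]
top5 121
  up -48 13 n [ 5. 13. 17.] l [-5. -0. 34.]
  up -21 7 n [13. 30. 32.] l [-26.  -3.   5.]
  up -12 13 n [ 9. 30. 49.] l [-13.   1.   5.]
  up -3 22 n [19. 30. 39.] l [-7.  1.  6.]
  up 6 34 n [15. 32. 71.] l [-33.  -1.   6.]
  up 15 20 n [18. 31. 34.] l [-4.  2.  6.]
  up 24 9 n [18. 27. 33.] l [-2.  1.  4.]
top6 85
  up -48 25 n [ 5. 12. 18.] l [15. 24. 35.]
  up -21 7 n [5. 7. 9.] l [16. 24. 33.]
  up 6 21 n [12. 33. 61.] l [-14.  -5.   6.]
  up 15 16 n [17. 29. 31.] l [-5.  1.  6.]
  up 24 13 n [18. 28. 33.] l [-3.  2.  6.]
side4 185
  up -48 7 n [ 7.  9. 13.] l [-8. 
[... 453 characters left out ...]
.  0.]
  up -30 22 n [ 8. 19. 30.] l [-10.  -6.  -3.]
  up -21 23 n [ 8. 21. 29.] l [-7. -5. -1.]
  up -12 43 n [13. 28. 73.] l [-9. -4. 23.]
  up -3 50 n [ 8. 32. 73.] l [-25.  -4.  23.]
  up 6 46 n [12. 28. 71.] l [-32.  -6.  26.]
  up 15 30 n [12. 22. 31.] l [-10.  -5.  -0.]
side6 346
  up -57 8 n [ 6. 12. 15.] l [-28. -12.   3.]
  up -48 41 n [ 4. 10. 15.] l [-32.  -8.  12.]
  up -39 14 n [ 5.  6. 14.] l [-21.  -6.   4.]
  up -30 22 n [ 6. 16. 27.] l [-13.  -6.  -4.]
  up -21 21 n [ 6. 17. 28.] l [-9. -7. -4.]
  up -12 45 n [ 9. 37. 64.] l [-19. -15.  -5.]
  up -3 68 n [10. 45. 72.] l [-20. -11.   7.]
  up 6 97 n [13. 43. 70.] l [-19.  -6.   7.]
  up 15 30 n [10. 21. 30.] l [-8. -5.  0.]
```

```bash
python3 - <<'E'
from h import *
def rel(P): X=P-U; return np.stack([X@up,X@l,X@n],-1)*1000
for t in('side5','side6','top5','top6'):
    G=rel(cloud(t)); V=np.load(f'pics/{t}_rgb.npy').max(-1)
    m=(V<95)&(abs(G[...,0])<20)&(G[...,2]>8)&(G[...,2]<72)&(abs(G[...,1])<50)
    print(t)
    for lo in range(8,72,6):
        k=m&(G[...,2]>=lo)&(G[...,2]<lo+6); q=G[k]
        if len(q)>1: print('  n',lo,len(q),'l',np.sort(q[:,1]).round(0)[::max(1,len(q)//9)],'up',np.percentile(q[:,0],[5,50,95]).round(0))
E
```

```text
side5
  n 8 20 l [-10.  -9.  -9.  -8.  -7.  -7.  -6.  -6.  -5.  -4.] up [-16.   1.  18.]
  n 14 19 l [-10.  -8.  -8.  -8.  -7.  -6.  -6.  -5.  -5.  -4.] up [-16.  -0.  16.]
  n 20 22 l [-9. -9. -9. -7. -7. -6. -5. -5. -5. -5. -4.] up [-17.  -4.  18.]
  n 26 43 l [-13.  -8.  -7.  -7.  -5.  -4.  -3.  -0.  -0.   1.   3.] up [-14.   3.  18.]
  n 32 3 l [-5. -3. -1.] up [-1.  2. 10.]
  n 50 4 l [-32. -32. -30.  22.] up [-8. -2.  7.]
  n 56 18 l [-38. -36. -35. -32.  20.  20.  21.  22.  23.] up [-11.  -1.   9.]
  n 62 36 l [-40. -39. -37. -36. -28.  18.  21.  23.  25.] up [-10.   4.   9.]
  n 68 15 l [-41. -40. -38. -38. -37. -37. -37. -37. -34.  18.  19.  22.  22.  24.
  24.] up [-7.  0.  8.]
side6
  n 8 26 l [-9. -8. -8. -8. -7. -7. -6. -5. -5. -5. -5. -4. -4.] up [-18.  -1.  18.]
  n 14 17 l [-9. -7. -7. -7. -7. -7. -6. -6. -6. -6. -5. -5. -5. -5. -4. -3. -2.] up [-18.  -3.  14.]
  n 20 24 l [-8. -8. -8. -8. -8. -7. -7. -6. -6. -6. -5. -3.] up [-16.   1.  17.]
  n 26 24 l [-12. -10. -10.  -6.  -6.  -5.  -4.  -2.  -0.   1.   3.   5.] up [ 3. 10. 19.]
  n 32 17 l [-17. -16. -16. -16. -16.
[... 681 characters left out ...]
 17.]
  n 14 4 l [5. 6. 6. 7.] up [ 6. 11. 18.]
  n 20 4 l [5. 6. 6. 7.] up [-2.  7. 14.]
  n 26 38 l [-7. -6. -4. -2. -0.  2.  3.  4.  5.  6.] up [-19.   3.  17.]
  n 32 17 l [-4. -4. -4. -3. -2. -2. -1. -1. -1. -0.  0.  1.  2.  3.  3.  5.  6.] up [-9.  6. 19.]
  n 62 5 l [-34. -32. -29. -25. -24.] up [ 5. 10. 11.]
  n 68 5 l [-33. -29. -27. -26. -25.] up [ 9. 10. 11.]
top6
  n 8 6 l [ 5.  6.  6.  6.  7. 27.] up [-12.  10.  18.]
  n 14 2 l [6. 6.] up [15. 17. 19.]
  n 26 15 l [-5. -5. -3. -2. -1. -1.  0.  1.  2.  3.  3.  5.  5.  5.  7.] up [12. 16. 19.]
  n 32 3 l [-13.  -5.  -2.] up [11. 13. 14.]
  n 44 3 l [-13. -11. -10.] up [10. 11. 12.]
  n 56 4 l [-17. -13. -11.  -9.] up [10. 11. 12.]
```

```bash
python3 - <<'E'
from h import *
for t,p in(('side3',(.4644,.0589,.1658)),('side4',(.3811,-.0608,.2322)),('side0',(.162,.551,.2175)),('top4',(.3811,-.0608,.2322))):
    P=cloud(t);X=P-np.array(p);V=np.load(f'pics/{t}_rgb.npy').max(-1)
    m=(V<95)&(np.linalg.norm(X[...,:2],axis=-1)<.075)&(X[...,2]>-.07)
    q=X[m]*1000;print(t,len(q),'z above tcp: lowest',np.sort(q[:,2])[:40:4].round(0)); q=q[q[:,2]<np.sort(q[:,2])[0]+30] if len(q) else q; print(np.round(q[::max(1,len(q)//8)]))
E
```

```text
side3 2770 z above tcp: lowest [-69.  25.  27.  29.  31.  34.  35.  38.  40.  42.]
[[ -4. -10. -64.]
 [ -0.  -8. -67.]
 [  3.  -7. -69.]]
side4 4024 z above tcp: lowest [15. 20. 22. 23. 24. 25. 26. 27. 28. 29.]
[[ -8.  52.  43.]
 [ -9.  42.  39.]
 [-16.  40.  35.]
 [-26.  38.  33.]
 [-28.  42.  24.]
 [ 18. -54.  42.]
 [ 22. -53.  34.]
 [ 16. -59.  33.]
 [  2. -57.  26.]]
side0 1563 z above tcp: lowest [16. 20. 23. 25. 28. 30. 33. 36. 38. 40.]
[[ 21.  43.  19.]
 [ -9. -52.  42.]
 [-11. -62.  44.]
 [-14. -55.  37.]
 [-16. -61.  37.]
 [-16. -61.  33.]
 [-19. -50.  25.]
 [-24. -56.  25.]]
top4 3367 z above tcp: lowest [ 98. 102. 103. 104. 107. 108. 108. 108. 109. 109.]
[[ 12.  65. 107.]
 [  8.  57. 109.]
 [ -1.  71. 126.]
 [ -9.  67. 128.]
 [-25.  69. 128.]
 [-30.  24. 127.]
 [-35.  42. 127.]
 [-41.  41. 110.]
 [-51.  45. 108.]]
```

The clouds show the real finger ends lie about 20 mm short of the reported TCP, in every pose, so the fingers closed just above the bar. I open and go about 19 mm deeper.

Call:
drive_tool --pt "0 0 0 0 0 0 0" --pt "0 0 0 0 0 0 0" --pt "0 0 0 0 0 0 0" --pt "0 0 0 0 0 0 0" --pt "0 1 0 8 0 0 0" --pt "0 0 0 6 0 0 0" --pt "0 0 0 3 0 0 0" --pt "0 0 0 0 0 0 0"

```text
time: 18.05
position: [0.5212, -0.3272, 0.0611]
orientation: [0.29, 0.909, -0.09, 0.286]
ft_force: [0.4, -0.4, 0.2]
gripper_width: 0.497
finger_force: 0.0
```

Call:
drive_tool --pt "0 0 0 1 0 0 0" --pt "0 0 0 1 0 0 0" --pt "0 0 0 0 0 0 0"

```text
time: 18.35
position: [0.5223, -0.328, 0.0604]
orientation: [0.29, 0.909, -0.09, 0.286]
ft_force: [-0.1, -0.7, -0.4]
gripper_width: 0.504
finger_force: 0.0
```

Call:
drive_tool --pt "-1 0 0 0 0 0 0" --pt "-1 0 0 0 0 0 0" --pt "-1 0 0 0 0 0 0" --pt "-1 0 0 0 0 0 0" --pt "-1 0 0 0 0 0 0" --pt "-1 0 0 0 0 0 0" --grip_force 40

```text
time: 18.95
position: [0.5223, -0.328, 0.0605]
orientation: [0.29, 0.909, -0.09, 0.286]
ft_force: [-0.9, 1.0, 2.0]
gripper_width: 0.153
finger_force: 39.7
```

```bash
python3 -c "
from h import *
to(U-.01*n,RG)
p=arm.observe()['position']-U;print('rel up,l,n',p@up,p@l,p@n)"
```

```text
t 18.95 pos [ 0.5223 -0.328   0.0605] F [-0.9  1.   2. ] w 0.153 | tool shift mm [-1.9  0.2  1.5] len 2.4 rotvec [ 0.0009 -0.001  -0.0031] 0.2
rel up,l,n -0.0019015370510052849 -0.0002243390532990789 -0.008502435924305074
```

Call:
drive_tool --pt "-1 0 0 -8 0 0 0" --pt "-1 0 0 -20 0 0 0" --pt "-1 0 0 -35 0 0 0" --pt "-1 0 0 -45 0 0 0" --pt "-1 0 0 -45 0 0 0" --pt "-1 0 0 -20 0 0 0" --pt "-1 0 0 0 0 0 0"

```text
time: 19.65
position: [0.4412, -0.2714, 0.2055]
orientation: [0.289, 0.908, -0.092, 0.289]
ft_force: [1.0, 0.0, -1.0]
gripper_width: 0.156
finger_force: 39.6
```

```bash
python3 -c "
from h import *
RD=R.from_matrix(np.column_stack([np.cross(l,[0,0,-1]),l,[0,0,-1]]))
to([.5625,-.002,.18],RD)"
```

```text
t 19.65 pos [ 0.4412 -0.2714  0.2055] F [ 1.  0. -1.] w 0.156 | tool shift mm [ 61.3 289.9 -11.9] len 296.5 rotvec [ 0.      0.6154 -0.0025] 35.3
```

Call:
drive_tool --pt "-1 0 0 0 0 0.08 0" --pt "-1 0 0 0 0 0.12 0" --pt "-1 0 0 0 0 0.12 0" --pt "-1 0 0 0 0 0.12 0" --pt "-1 0 0 0 0 0.12 0" --pt "-1 0 0 0 0 0.055 0" --pt "-1 0 0 0 0 0 0" --pt "-1 0 0 0 0 0 0"

```text
time: 20.45
position: [0.4409, -0.2706, 0.2001]
orientation: [0.303, 0.953, 0.003, -0.003]
ft_force: [0.1, -0.1, -1.3]
gripper_width: 0.159
finger_force: 39.6
```

```bash
cat >> h.py <<'E'
RD=R.from_matrix(np.column_stack([np.cross(l,[0,0,-1]),l,[0,0,-1]]))
E
python3 -c "
from h import *
to([.5625,-.002,.2],RD)"
```

```text
t 20.45 pos [ 0.4409 -0.2706  0.2001] F [ 0.1 -0.1 -1.3] w 0.159 | tool shift mm [ 56.  289.4   1.4] len 294.8 rotvec [ 0.0032 -0.0072 -0.0019] 0.5
```

Call:
drive_tool --pt "-1 5 26 0 0 0 0" --pt "-1 8 40 0 0 0 0" --pt "-1 8 43 0 0 0 0" --pt "-1 8 43 0 0 0 0" --pt "-1 8 43 0 0 0 0" --pt "-1 8 43 0 0 0 0" --pt "-1 7 33 0 0 0 0" --pt "-1 4 18 0 0 0 0"

```text
time: 21.25
position: [0.5624, 0.0001, 0.2028]
orientation: [0.302, 0.953, 0.003, -0.002]
ft_force: [-0.1, -0.7, -1.2]
gripper_width: 0.158
finger_force: 39.6
```

Call:
drive_tool --pt "-1 0 0 0 0 0 0" --pt "-1 0 0 0 0 0 0" --pt "-1 0 0 0 0 0 0"

```text
time: 21.55
position: [0.5619, -0.0037, 0.203]
orientation: [0.304, 0.953, 0.002, -0.002]
ft_force: [0.1, 0.9, -1.6]
gripper_width: 0.153
finger_force: 39.6
```

```bash
python3 -c "
from h import *
snap('side','side7')
to([.5625,-.002,.125],RD)"
```

```text
t 21.6 pos [ 0.5621 -0.0039  0.2031] F [ 0.1 -0.5 -1.3] w 0.16 | tool shift mm [ 0.3  1.6 78.1] len 78.1 rotvec [ 0.0025 -0.0051 -0.0035] 0.4
```

Call:
drive_tool --pt "-1 0 1.5 20 0.002 -0.005 0" --pt "-1 0 0 25 0 0 0" --pt "-1 0 0 15 0 0 0" --pt "-1 0 0 10 0 0 0" --pt "-1 0 0 8 0 0 0" --pt "-1 0 0 0 0 0 0" --pt "-1 0 0 0 0 0 0"

```text
time: 22.3
position: [0.5639, -0.0017, 0.1258]
orientation: [0.303, 0.953, 0.0, 0.0]
ft_force: [-0.6, -0.9, -1.1]
gripper_width: 0.151
finger_force: 39.6
```

```bash
python3 - <<'E'
from h import *
snap('side','side8')
to([.5625,-.002,.0925],RD)
cv2.imwrite('pics/crop8.png',cv2.resize(cv2.imread('pics/side8.png')[165:245,255:335],(600,600),interpolation=2))
# white cover blob and fit
h=hsv('side8');H,S,V=h[...,0],h[...,1],h[...,2];P=cloud('side8')
K=np.zeros(V.shape,bool);K[165:235,265:330]=1
k=K&(S<70)&(V>100)&(P[...,2]>.09)&(P[...,2]<.17);Q=P[k];print(k.sum(),np.percentile(Q,[3,50,97],axis=0).round(4))
v,u=np.where(k);print(u.min(),u.max(),v.min(),v.max())
E
```

```text
t 22.35 pos [ 0.5641 -0.0016  0.1261] F [ 0.3  0.4 -1.3] w 0.157 | tool shift mm [ 1.1 -1.2 33.6] len 33.6 rotvec [ 0.0012  0.001  -0.0021] 0.2
102 [[ 0.5339 -0.0442  0.0991]
 [ 0.576  -0.0263  0.1379]
 [ 0.6013  0.0086  0.1461]]
288 311 197 213
```

View pics/crop8.png

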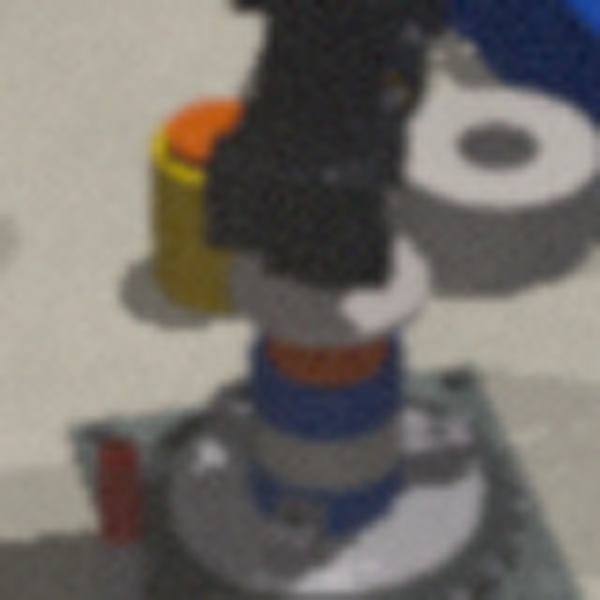

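The cover is level above the canister. In this crop its edges are at x 229 and 428, and the canister's are at x 250 and 403, so sideways it is centred to within about 1 mm. Lowering to contact.

Call:
drive_tool --pt "-1 0.5 -0.6 10 0 0 0" --pt "-1 0 0 8 0 0 0" --pt "-1 0 0 4 0 0 0" --pt "-1 0 0 2 0 0 0" --pt "-1 0 0 0 0 0 0"

```text
time: 22.85
position: [0.5624, -0.0016, 0.1007]
orientation: [0.303, 0.953, 0.0, -0.0]
ft_force: [0.3, 0.1, -2.0]
gripper_width: 0.158
finger_force: 39.6
```

Call:
drive_tool --pt "-1 0 0 1 0 0 0" --pt "-1 0 0 1 0 0 0" --pt "-1 0 0 0 0 0 0"

```text
time: 23.15
position: [0.5627, -0.0017, 0.0993]
orientation: [0.303, 0.953, 0.0, 0.0]
ft_force: [0.2, -0.4, -1.9]
gripper_width: 0.155
finger_force: 39.6
```

Call:
drive_tool --pt "-1 0 0 0.5 0 0 0" --pt "-1 0 0 0.5 0 0 0" --pt "-1 0 0 0 0 0 0"

```text
time: 23.45
position: [0.563, -0.0017, 0.099]
orientation: [0.303, 0.953, 0.0, 0.0]
ft_force: [-2.6, 0.2, 5.1]
gripper_width: 0.152
finger_force: 39.7
```

```bash
python3 - <<'E'
from h import *
snap('side','side9')
cv2.imwrite('pics/crop9.png',cv2.resize(cv2.imread('pics/side9.png')[175:245,260:330],(700,600),interpolation=2))
T=np.load('pics/side9_c.npz')['T'];f=T[:2,2]/np.linalg.norm(T[:2,2]);print('fwd',f)
# predicted near-edge pixel of cover underside/top and canister for chuck centre in side frame
c=np.load('pics/side9_c.npz')
def px(p):
    q=np.linalg.inv(T)@np.append(p,1);return np.array([c['cx']+c['f']*q[0]/q[2],c['cy']+c['f']*q[1]/q[2]])
C=np.array([.5603,-.0041])
for nm,r,z in(('under near',.042,.1075),('top near',.042,.1135),('rim near',.033,.101)):
    p=px([*(C-r*f),z]);print(nm,p.round(2),'crop',((p-[260,175])*[10,600/70]).round(0))
s=np.array([f[1],-f[0]])
for sg in(-1,1):
    p=px([*(C+sg*.042*s),.1105]);print('side',((p-[260,175])*[10,600/70]).round(0)); p=px([*(C+sg*.033*s),.09]);print(' can side',((p-[260,175])*[10,600/70]).round(0))
E
```

```text
fwd [0.38993576 0.92084206]
under near [298.57 217.99] crop [386. 368.]
top near [298.59 216.44] crop [386. 355.]
rim near [298.41 217.84] crop [384. 367.]
side [246. 293.]
 can side [274. 337.]
side [514. 289.]
 can side [484. 334.]
```

View pics/crop9.png

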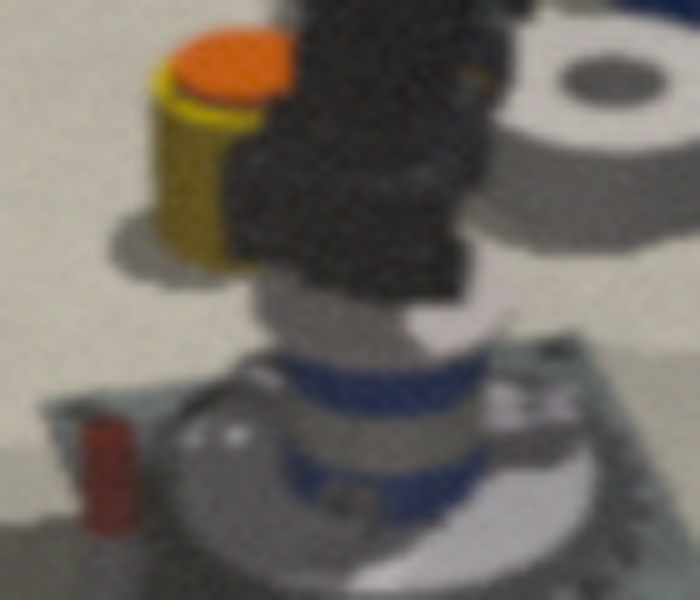

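The cover rests on the seal. Its edges are at x 252 and 517, the canister's at x 284 and 490, and its near edge is at y≈368 as predicted, so it is centred to about 1 mm. Pressing.

Call:
drive_tool --pt "-1 0 0 1 0 0 0" --pt "-1 0 0 1 0 0 0" --pt "-1 0 0 1 0 0 0" --pt "-1 0 0 1 0 0 0" --pt "-1 0 0 0 0 0 0" --grip_force 55

```text
time: 24.0
position: [0.563, -0.0017, 0.095]
orientation: [0.303, 0.953, 0.0, 0.0]
ft_force: [-2.1, 0.1, 5.0]
gripper_width: 0.154
finger_force: 54.6
```

Call:
drive_tool --pt "-1 0 0 1 0 0 0" --pt "-1 0 0 1 0 0 0" --pt "-1 0 0 0 0 0 0"

```text
time: 24.3
position: [0.563, -0.0017, 0.093]
orientation: [0.303, 0.953, 0.0, 0.0]
ft_force: [-2.6, -0.3, 5.6]
gripper_width: 0.157
finger_force: 54.6
```

Call:
drive_tool --pt "-1 0 0 1 0 0 0" --pt "-1 0 0 0 0 0 0"

```text
time: 24.5
position: [0.563, -0.0018, 0.0921]
orientation: [0.303, 0.953, 0.0, 0.0]
ft_force: [-2.5, 0.3, 6.6]
gripper_width: 0.153
finger_force: 54.7
```

Call:
drive_tool --pt "-1 0 0 0.7 0 0 0" --pt "-1 0 0 0 0 0 0"

```text
time: 24.7
position: [0.5631, -0.0018, 0.0921]
orientation: [0.303, 0.953, 0.0, 0.0]
ft_force: [-6.3, 0.2, 11.7]
gripper_width: 0.157
finger_force: 54.7
```

Call:
drive_tool --pt "-1 0 0 0.7 0 0 0" --pt "-1 0 0 0 0 0 0"

```text
time: 24.9
position: [0.5632, -0.0018, 0.0921]
orientation: [0.303, 0.953, 0.0, 0.001]
ft_force: [-6.9, 1.7, 16.6]
gripper_width: 0.154
finger_force: 54.7
```

Call:
drive_tool --pt "-1 0 0 0.7 0 0 0" --pt "-1 0 0 0 0 0 0"

```text
time: 25.1
position: [0.5633, -0.0018, 0.0921]
orientation: [0.303, 0.953, 0.0, 0.001]
ft_force: [-10.8, 0.3, 22.1]
gripper_width: 0.152
finger_force: 54.6
```

Call:
drive_tool --pt "-1 0 0 -1.8 0 0 0" --pt "-1 0 0 0 0 0 0"

```text
time: 25.3
position: [0.5633, -0.0018, 0.0921]
orientation: [0.303, 0.953, 0.0, 0.001]
ft_force: [-4.3, -0.0, 9.0]
gripper_width: 0.155
finger_force: 54.6
```

Call:
drive_tool --pt "-0.2 0 0 0 0 0 0" --pt "-0.2 0 0 0 0 0 0" --pt "-0.2 0 0 0 0 0 0" --pt "-0.2 0 0 0 0 0 0"

```text
time: 25.7
position: [0.5625, -0.0016, 0.0905]
orientation: [0.303, 0.953, 0.0, -0.0]
ft_force: [0.4, -0.3, -0.1]
gripper_width: 0.401
finger_force: 0.0
```

Call:
drive_tool --pt "-0.2 0 0 -10 0 0 0" --pt "-0.2 0 0 -25 0 0 0" --pt "-0.2 0 0 -40 0 0 0" --pt "-0.2 0 0 -40 0 0 0" --pt "-0.2 40 0 0 0 0 0" --pt "-0.2 45 0 0 0 0 0" --pt "-0.2 45 0 0 0 0 0" --pt "-0.2 45 0 0 0 0 0"

```text
time: 26.5
position: [0.4185, 0.1001, 0.2066]
orientation: [0.304, 0.953, 0.001, 0.0]
ft_force: [0.3, 0.5, 0.8]
gripper_width: 0.405
finger_force: 0.0
```

Call:
drive_tool --pt "-0.2 0 0 0 0 0 0" --pt "-0.2 0 0 0 0 0 0"

```text
time: 26.7
position: [0.4201, 0.0998, 0.207]
orientation: [0.303, 0.953, 0.001, 0.001]
ft_force: [0.2, -0.2, 1.0]
gripper_width: 0.4
finger_force: 0.0
```

```bash
python3 - <<'E'
from h import *
snap('side','side10');snap('top','top10');to([.5,0,.2])
a=cv2.resize(cv2.imread('pics/side10.png')[170:270,250:350],(400,400),interpolation=2);b=cv2.resize(cv2.imread('pics/top10.png')[130:250,240:360],(400,400),interpolation=2)
cv2.imwrite('pics/crop10.png',np.hstack([a,b]))
P=cloud('top10');h=hsv('top10');H,S,V=h[...,0],h[...,1],h[...,2]
K=np.zeros(V.shape,bool);K[155:220,260:330]=1
k=K&(S<70)&(V>110)&(abs(P[...,2]-.107)<.012);Q=P[k];m=Q.mean(0);nn=np.linalg.svd(Q-m)[2][2]
print(k.sum(),m.round(4),'tilt',np.degrees(np.arccos(abs(nn[2]))).round(2),'mid',((np.percentile(Q,2,0)+np.percentile(Q,98,0))/2).round(4),'z',np.median(Q[:,2]))
E
```

```text
t 26.8 pos [0.4211 0.099  0.2068] F [-0.4 -0.3 -0.8] w 0.403 | tool shift mm [-121.6  -35.1    6.9] len 126.8 rotvec [0. 0. 0.] 0.0
649 [ 0.5612 -0.0037  0.1081] tilt 0.35 mid [ 0.5612 -0.0033  0.1079] z 0.1082041977827719
```

View pics/crop10.png

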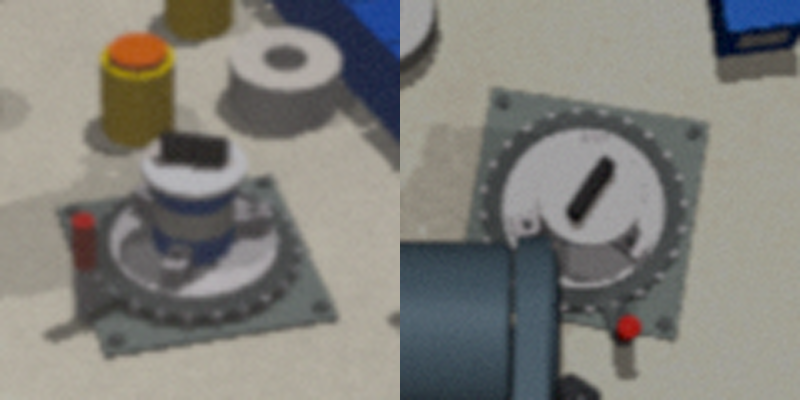

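The cover lies flat and centred on the clamped canister, with no orange visible: side crop (193,175), top crop (590,190). Its top measures 108 mm with a tilt of about 0.3°. I hand in.

```bash
python3 -c "
from station import arm
print(arm.finish_job())"
```

```text
the job is handed in; nothing more can be done
None
```

I handed in the job at about 27 s: the canister is clamped upright in the chuck (11.7 N at the handle), and the cover sits level on its rim, about 2 mm off centre, with the seal pressed home; the hand-in returned no verdict.

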